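Set up a batten for gluing under a weight

TASK

Set up the batten on the two-level gluing board. Stand the taller bearer block in the middle of the thin plate and the lower one in the middle of the thick plate, square to the board and with the lower one's long side across it, so that their tops are level; then lay the batten flat on both, lengthwise along the board and centred on it, lay the cork block flat and lengthwise on the middle of the batten, and last stand the jar upright on the middle of the cork block as a weight. Do not tip the jar, leave the oil can and the tape roll where they are, and let go of everything.

Things in the scene. Friction and masses are not known exactly. Their poses are not given: they have to be found in the camera images.
- board_mid (a point): Middle of the top face of the gluing board's dark base, in the gap between its two plates. The base is a fixed wooden slab, 130 (its x) by 300 (its y, the length) by 10 mm, lying on the bench; its top is 10 mm above the bench. Two wooden plates are fixed side by side on it, their middles 70 mm either side of this point along the board's y; which plate is at which end varies. Axes are the board's own, z up.
- thin_plate_top (a point): Middle of the top face (pencilled cross) of the thin plate on the gluing board: pale plywood, 122 (across the board) by 130 mm (along it), 6 mm thick, so its top is 16 mm above the bench. z up.
- thick_plate_top (a point): Middle of the top face (pencilled cross) of the thick plate on the gluing board: reddish-brown solid wood and narrower, 100 (across the board) by 130 mm (along it), 22 mm thick, so its top is 32 mm above the bench. z up.
- tall_bearer_mid (a point): Centre of the taller bearer, a loose square dark oak block, 62 by 62 mm and 40 mm high, 0.1 kg. It stands flat on the bench; x and y along its sides, z up.
- low_bearer_mid (a point): Centre of the lower bearer, a loose oblong dark hardwood block, 45 (x) by 75 (y) mm and 24 mm high, 0.07 kg, lying flat on the bench; z up.
- batten_mid (a point): Centre of the batten, a loose pale planed bar, 60 (x) by 195 (y) mm and 34 mm thick, about 0.24 kg, lying flat on the bench; z up. On the two bearers, rightly placed, its underside is 56 mm above the bench.
- cork_pad_mid (a point): Centre of the loose cork sanding block, 59 (x) by 99 (y) mm and 33 mm thick, about 0.06 kg, lying flat on the bench; z up.
- jar_mid (a point): Centre of the loose screw-top jar of tacks, round, 63 mm in diameter (lid 58 mm) and 76 mm high, about 0.21 kg, standing on the bench; z is its axis, up.
- oilcan_mid (a point): Bystander: centre (half-way up) of a green oil can with a spout, 65 mm in diameter and 126 mm high, standing loose behind the work; leave it alone.
- tape_mid (a point): Bystander: centre of a flat roll of tape, 77 mm in diameter and 18 mm high, lying loose behind the work; leave it alone.

How it is judged (in metres and radians):
On the way, in this order (a step that is already met when the one before it is completed fails the run):
1. the taller bearer stands on the thin plate and the lower bearer on the thick plate (horizontal distance between tall_bearer_mid and thin_plate_top below 0.015 m and z of tall_bearer_mid in the frame of thin_plate_top between 0.014 and 0.026 m and angle between each of tall_bearer_mid, low_bearer_mid's own z axis and vertical below 0.08 rad and linear speed of each of tall_bearer, low_bearer below 0.01 m/s and angular speed of each of tall_bearer, low_bearer below 0.1 rad/s and contact force between each of tall_bearer, low_bearer and the fingers below 0.1 N and (angle between the x axis of tall_bearer_mid and the x axis of board_mid, either way round below 0.2 rad or angle between the x axis of tall_bearer_mid and the y axis of board_mid, either way round below 0.2 rad) and horizontal distance between low_bearer_mid and thick_plate_top below 0.015 m and z of low_bearer_mid in the frame of thick_plate_top between 0.006 and 0.018 m and angle between the y axis of low_bearer_mid and the x axis of board_mid, either way round below 0.2 rad), for 0.2 s.
2. the batten lies on both bearers (horizontal distance between batten_mid and board_mid below 0.015 m and z of batten_mid in the frame of board_mid between 0.057 and 0.069 m and angle between batten_mid's own z axis and vertical below 0.08 rad and linear speed of batten below 0.01 m/s and angular speed of batten below 0.1 rad/s and contact force between batten and the fingers below 0.1 N and angle between the y axis of batten_mid and the y axis of board_mid, either way round below 0.15 rad), for 0.2 s.
3. the cork block lies on the middle of the batten (horizontal distance between cork_pad_mid and batten_mid below 0.014 m and z of cork_pad_mid in the frame of batten_mid between 0.0275 and 0.0395 m and angle between cork_pad_mid's own z axis and vertical below 0.08 rad and linear speed of cork_pad below 0.01 m/s and angular speed of cork_pad below 0.1 rad/s and contact force between cork_pad and the fingers below 0.1 N and angle between the y axis of cork_pad_mid and the y axis of batten_mid, either way round below 0.17 rad), for 0.2 s.
4. the jar stands on the middle of the cork block (horizontal distance between jar_mid and cork_pad_mid below 0.014 m and z of jar_mid in the frame of cork_pad_mid between 0.0485 and 0.0605 m and angle between jar_mid's own z axis and vertical below 0.08 rad and linear speed of jar below 0.01 m/s and angular speed of jar below 0.1 rad/s and contact force between jar and the fingers below 0.1 N), for 0.2 s.
At the end, for the whole second after the job is handed in: All released, at rest, upright: tall bearer on thin plate, low bearer on thick plate (15 mm, square within 0.2 rad, low one's length across); batten on both, within 15 mm and 0.15 rad of the board's middle line; cork block on its middle (14 mm, 0.17 rad along); jar on the cork's middle (14 mm) (all of step 1 and all of step 2 and all of step 3 and all of step 4); the robot touches nothing.
It fails at once if the jar is tipped over (more than 0.6 rad) (angle between jar_mid's own z axis and vertical above 0.6 rad).
It fails at once if the oil can is moved more than 20 mm or tipped (distance of oilcan_mid from where it was at the start of the episode above 0.02 m or angle between oilcan_mid's own z axis and vertical above 0.3 rad).
It fails at once if the tape roll is moved more than 20 mm (distance of tape_mid from where it was at the start of the episode above 0.02 m).
It also fails if it takes over 141 s, if anything falls off the work surface, if the arm or the gripper's body presses on something with over 40 N, if the wrist force passes 120 N, or if a joint passes its speed limit or range.

ROBOT

A 6-joint arm with a two-finger parallel gripper is mounted at the origin on a cart in front of the work surface, level with it; the furniture and walls round the work are solid. World frame = base frame: x ahead of the robot, y to its left, z up, the work surface at z = 0. Lengths are in mm, angles in rad, forces in N, time in s.
With the tool pointing down it reaches from about 275 to 775 mm from the base axis. Payload 14.6 kg.
Tool frame: the origin (TCP) lies at the very end of the fingers, on their centre line; the grasp point (between the pads) lies 19 mm behind it; z points along the fingers, y is the direction in which the jaws open and shut (so a half turn about z gives the same grasp; the last joint's range is limited). The gripper opens to 85 mm and grips with 20 to 120 N. Pads are 22 mm wide; open, the fingers measure 114 mm over their backs; the gripper's body (76 mm by 85 mm) begins 54 mm behind the grasp point. The pads swing forward as they close: fully open they stand 13 mm farther back than shut.
Start: joints at [-1.275, 0.263, -0.048, 1.259, 0, 1.415], TCP at [228.729, -472.558, 231.278] pointing down, gripper open.
Joint ranges: [-2.65, 2.65], [-0.89, 1.7], [-1.18, 1.37], [-2.13, 2.11], [-1.35, 1.29], [-3.14, 3.14]. Speed limits (rad/s): [1.89, 1.89, 2.57, 2.79, 3.14, 3.14].

INTERFACE

Orientations are given as [roll, pitch, yaw] about the fixed x, y, z axes, in that order (R = Rz(yaw) Ry(pitch) Rx(roll)).
In Python, from station import robot, grip, solver, readout, get_image, camera_model, job, models gives the robot as it stands. The module is installed in compiled form; this text tells all that it offers. Calls block until the motion is done:
- robot.goto(position, orientation): joint-space move of the TCP to a pose.
- robot.servo_line(position, vel=150, rot=None): straight line of the TCP; rot=None keeps the orientation; vel is the mean speed in mm/s.
- robot.goto_joints(angles): joint-space move.
- grip(opening): opening from 0.0 (shut) to 1.0 (fully open); the grip force is fixed at half the most; returns when the fingers have stopped.
- robot.wait(seconds).
- solver.inverse_kinematics(position, orientation): joint angles nearest the present ones, or None.
- readout.state(): the state.
- get_image(name): name is "scene" or "top"; returns the picture (480x640x3 uint8, red, green, blue); there is no depth.
- camera_model(name): a dict with "K" (3x3 intrinsics, pixels), "R" (3x3) and "t" (3): a world point X has camera coordinates R X + t. Camera axes: x right, y down, z forward; pixel columns grow to the right and rows downward; lengths in mm; the calibration is good to about 2 mm. A picture is of the moment at which its call begins. camera_model takes no time and is no camera call.
A pose or a line that the arm cannot do raises robot.PlanningError and nothing moves.
- job.sign_off(): hands the job in, once; it reports no verdict.
Trained networks look in the newest picture that a camera, given by its name, has taken for a name from the list of things; names that differ only in an ending like _2 or _b are one class to them, and where a whole thing is asked for, a point or a joint stands for the part that bears it (a point fixed in the world has none). Each returns a list of dicts, best first, with "p" (0 to 1); they miss things now and then, are a little off and sometimes report something else, mostly with a low value. They report only what shows in the picture. A call takes as long as a camera call.
- models.search_frame(camera, thing): "rect" ([left, top, right, bottom] in pixels, round what is visible of it).
- models.regions_of(camera, thing): "region" (480x640 bool, what is visible of it) and "rect" ([left, top, right, bottom] in pixels, round what is visible of it).
The state is a dict: "time": time; "q": joint angles; "dq": joint speeds; "joint_torque": joint torques, N m; "position": TCP position; "eef_rot": TCP orientation; "force": force on the tool from outside, world axes, zero at the start; "moment": the same for the moment, N m; "finger_gap": opening from 0.0 (shut) to 1.0 (fully open).
Only numpy, scipy, OpenCV 4.12 (cv2) and the standard library are available. Lean on these libraries where they do the work, as an engineer would, in place of code of your own. Each camera call takes 0.05 s, during which the arm holds its last target. There are 200 camera calls.

## Working session

There is one attempt and no reset: what is moved stays moved. The work goes in short steps, each a Python script; the robot and the scene stay as the last script left them, time stands still between calls to the robot, and variables do not carry over. Pictures are saved under pics/ and viewed, about 12 in all and at most 16, crops included, and the job is handed in when it is done.

```bash
mkdir -p pics; python3 - <<'E'
from station import *
import cv2, numpy as np
for n in ["scene","top"]:
    im=get_image(n); cv2.imwrite(f"pics/{n}0.png",im[:,:,::-1])
    c=camera_model(n); print(n,np.round(c["K"],1).tolist(),np.round(c["R"],4).tolist(),np.round(c["t"],1).tolist(),(-np.array(c["R"]).T@c["t"]).round(0))
    for t in "board_mid thin_plate_top thick_plate_top tall_bearer_mid low_bearer_mid batten_mid cork_pad_mid jar_mid oilcan_mid tape_mid".split():
        r=models.search_frame(n,t); print(t,[(np.round(x["rect"]).tolist(),round(x["p"],2)) for x in r[:2]])
print(readout.state())
E
```

```text
scene [[518.5, 0.0, 317.2], [0.0, 518.5, 235.5], [0.0, 0.0, 1.0]] [[-0.8709, -0.4911, -0.0183], [-0.2005, 0.3892, -0.899], [0.4486, -0.7793, -0.4375]] [497.8, 204.9, 889.3] [ 76. 858. 582.]
board_mid [([224.0, 299.0, 366.0, 426.0], 0.82)]
thin_plate_top [([282.0, 301.0, 364.0, 358.0], 0.8), ([237.0, 341.0, 330.0, 410.0], 0.48)]
thick_plate_top [([237.0, 342.0, 331.0, 410.0], 0.94)]
tall_bearer_mid [([390.0, 234.0, 427.0, 261.0], 0.72), ([238.0, 339.0, 330.0, 409.0], 0.37)]
low_bearer_mid [([346.0, 226.0, 376.0, 250.0], 0.6)]
batten_mid [([398.0, 193.0, 438.0, 236.0], 0.59)]
cork_pad_mid [([368.0, 258.0, 411.0, 293.0], 0.63), ([388.0, 230.0, 428.0, 263.0], 0.2)]
jar_mid [([316.0, 230.0, 344.0, 272.0], 0.71)]
oilcan_mid [([287.0, 195.0, 316.0, 242.0], 0.86)]
tape_mid [([250.0, 258.0, 286.0, 286.0], 0.74), ([396.0, 193.0, 437.0, 236.0], 0.29)]
top [[546.9, 0.0, 315.8], [0.0, 546.9, 235.3], [0.0, 0.0, 1.0]] [[-0.0291, -0.9996, 0.0013], [-0.9946, 0.0289, -0.0996], [0.0995, -0.0042, -0.995]] [-9.1, 596.2, 1197.0] [ 474.  -21. 1250.]
board_mid [([128.0, 265.0, 268.0, 340.0], 0.71), ([308.0,
[... 600 characters left out ...]
0.8), ([197.0, 273.0, 261.0, 329.0], 0.28)]
{'time': 1.1, 'q': array([-1.27529068e+00,  2.63116534e-01, -4.83137980e-02,  1.25939415e+00,
        6.72588581e-06,  1.41553502e+00]), 'dq': array([ 0.0002642 ,  0.00047608,  0.00016187, -0.00060503, -0.00023277,
       -0.0007534 ]), 'joint_torque': array([ 6.85200666e-04, -6.37436199e+01,  3.84770536e+01,  8.79396484e-04,
       -8.49312778e-05, -1.00802592e-05]), 'position': array([ 228.73483891, -472.55237342,  231.26463595]), 'eef_rot': array([-3.14156588e+00, -1.09985064e-05,  4.50766954e-01]), 'force': array([-0.42069208,  0.27707523, -0.67983772]), 'moment': array([ 0.02027847, -0.04116805, -0.00815025]), 'finger_gap': 1.0002655979590092}
```

```bash
cat > h.py <<'E'
from station import *
import cv2, numpy as np
from scipy.optimize import minimize
# name: sx,sy,height,z of base
S=dict(board_mid=(130,300,10,0),thin_plate_top=(122,130,6,10),thick_plate_top=(100,130,22,10),tall_bearer_mid=(62,62,40,0),low_bearer_mid=(45,75,24,0),
 batten_mid=(60,195,34,0),cork_pad_mid=(59,99,33,0),jar_mid=(63,63,76,0),oilcan_mid=(65,65,126,0),tape_mid=(77,77,18,0))
def proj(c,P):
    q=np.atleast_2d(P)@np.array(c["R"]).T+c["t"]; q=q@np.array(c["K"]).T; return q[:,:2]/q[:,2:]
def ray(c,uv,z):
    R=np.array(c["R"]);o=-R.T@c["t"];d=R.T@np.linalg.inv(c["K"])@[uv[0],uv[1],1]; return o+d*(z-o[2])/d[2]
def body(n,x,y,a,z0=None):
    sx,sy,h,b=S[n]; b=b if z0 is None else z0
    if n in("jar_mid","oilcan_mid","tape_mid"):
        t=np.linspace(0,2*np.pi,40,False); B=np.c_[np.cos(t),np.sin(t)]*sx/2
    else: B=np.array([[1,1],[1,-1],[-1,-1],[-1,1]])*[sx/2,sy/2]
    r=np.array([[np.cos(a),-np.sin(a)],[np.sin(a),np.cos(a)]]); B=B@r.T+[x,y]
    return np.vstack([np.c_[B,np.full(len(B),z)] for z in(b,b+h)])
def sil(c,P,k=4):
    u=(proj(c,P)+.5)*k; m=np.zeros((480*k,640*k),np.uint8)
    cv2.fillConvexPoly(m,cv2.convexHull(np.round(u*8).astype(np.int32)),1,shift=3); return m
def fit(n,cam="top",z0=None,seed=None,get=True):
    if get: get_image(cam)
    c=camera_model(cam); r=models.regions_of(cam,n)
    if not r: return None
    M=np.asarray(r[0]["region"]).astype(np.uint8); k=4
    ys,xs=np.nonzero(M); h=S[n][2]+(S[n][3] if z0 is None else z0)
    p0=ray(c,(xs.mean(),ys.mean()),h*.8)[:2]
    M4=cv2.resize(M,None,fx=k,fy=k,interpolation=cv2.INTER_NEAREST)
    f=lambda p:-(lambda s:(s&M4).sum()/max(1,(s|M4).sum()))(sil(c,body(n,p[0],p[1],p[2],z0)))
    best=None
    for a in (np.arange(0,np.pi,np.pi/8) if seed is None else [seed-.05,seed+.05]):
        if n in("jar_mid","oilcan_mid","tape_mid") and a>0 and seed is None: break
        q=minimize(f,[*p0,a],method="Nelder-Mead",options=dict(initial_simplex=[[*p0,a],[p0[0]+8,p0[1],a],[p0[0],p0[1]+8,a],[*p0,a+.2]],maxiter=120))
        if best is None or q.fun<best.fun: best=q
    return np.round(best.x,3),round(-best.fun,3),round(r[0]["p"],2)
def draw(im,cam,n,p,z0=None):
    P=proj(camera_model(cam),body(n,*p,z0)); m=len(P)//2
    for Q in (P[m:],): cv2.polylines(im,[np.round(Q*16).astype(np.int32)],True,(255,0,0),1,cv2.LINE_AA,4)
E
python3 - <<'E'
from h import *
F={}
im=get_image("top"); im=im.copy()
for n in S:
    r=fit(n,get=False); print(n,r); F[n]=r
big=cv2.resize(im,None,fx=1,fy=1)
A=cv2.resize(im[160:350,110:550],None,fx=1.8,fy=1.8)
for n,r in F.items():
    if r: draw(im,"top",n,r[0])
B=cv2.resize(im[160:350,110:550],None,fx=1.8,fy=1.8)
cv2.imwrite("pics/a.png",np.vstack([B])[:,:,::-1]); 
cv2.imwrite("pics/b.png",A[:,:,::-1])
E
```

```text
board_mid (array([4.58125e+02, 2.44433e+02, 7.70000e-02]), np.float64(0.234), 0.89)
thin_plate_top (array([4.63622e+02, 1.74675e+02, 8.10000e-02]), np.float64(0.979), 0.91)
thick_plate_top (array([4.53247e+02, 3.13878e+02, 6.70000e-02]), np.float64(0.975), 0.8)
tall_bearer_mid (array([ 4.37647e+02, -1.97380e+02, -1.03000e-01]), np.float64(0.949), 0.96)
low_bearer_mid (array([ 5.65248e+02, -2.07789e+02, -2.23000e-01]), np.float64(0.948), 0.7)
batten_mid (array([ 490.988, -398.979,    3.233]), np.float64(0.972), 0.75)
cork_pad_mid (array([ 4.30451e+02, -6.33050e+01, -2.81000e-01]), np.float64(0.964), 0.73)
jar_mid (array([ 5.74467e+02, -6.22890e+01,  6.00000e-02]), np.float64(0.945), 0.67)
oilcan_mid (array([ 6.89727e+02, -1.44011e+02,  8.30000e-02]), np.float64(0.687), 0.56)
tape_mid (array([6.78437e+02, 4.25470e+01, 6.00000e-03]), np.float64(0.649), 0.84)
```

View pics/a.png

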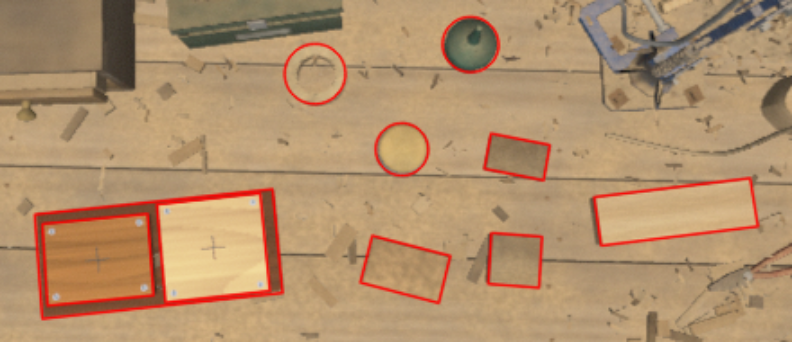

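View pics/scene0.png

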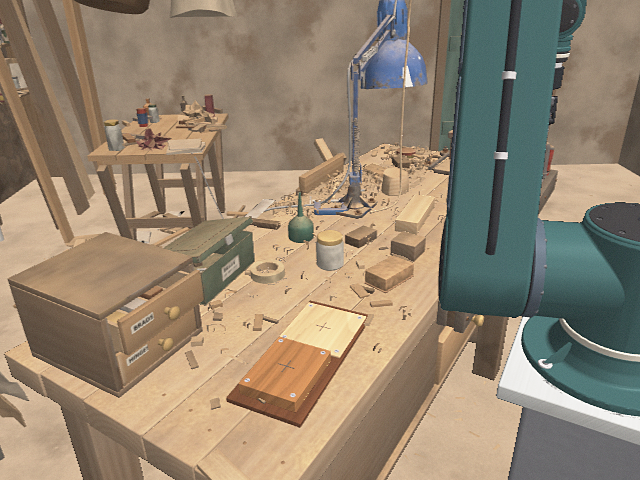

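The fits overlay the picture well: board centre at about (158,253) in the crop, thin pale plate to its right, thick brown plate to its left, all the loose parts outlined. The plate fits agree with the ±70 mm geometry. I'll move the bearers first.

```bash
cat > m.py <<'E'
from h import *
PI=np.pi; BA=0.0755; BM=np.array([458.4,244.3]); BY=np.array([-np.sin(BA),np.cos(BA)])
THIN=BM-70*BY; THICK=BM+70*BY; ZT=250
def rot(xy,phi):
    best=None
    for k in(-1,0,1,2):
        y=(phi-PI/2+k*PI+PI)%(2*PI)-PI
        q=solver.inverse_kinematics([*xy,ZT],[PI,0,y])
        if q is not None and (best is None or abs(q[5])<best[0]): best=(abs(q[5]),y)
    return [PI,0,best[1]]
def st(s):
    t=readout.state(); print(s,"t",round(t["time"],1),"gap",round(t["finger_gap"],3),"pos",t["position"].round(1),"F",t["force"].round(1))
def pick(xy,phi,z):
    grip(1.0); robot.goto([*xy,ZT],rot(xy,phi)); robot.servo_line([*xy,z],vel=150); st("down")
    grip(0.0); st("gripped"); robot.servo_line([*xy,ZT],vel=150); st("lifted")
def place(xy,phi,z,ret=ZT):
    robot.goto([*xy,ZT],rot(xy,phi)); robot.servo_line([*xy,z+15],vel=150); robot.servo_line([*xy,z+.8],vel=30); robot.wait(.2); st("at place")
    grip(1.0); robot.wait(.2); robot.servo_line([*xy,ret],vel=150); st("released")
E
python3 - <<'E'
from m import *
pick([437.6,-197.4],-.103,8)
place(THIN,BA,8+16)
im=get_image("top")
print(fit("tall_bearer_mid",z0=16,get=False),THIN)
cv2.imwrite("pics/c.png",cv2.resize(im[160:350,110:550],None,fx=1.8,fy=1.8)[:,:,::-1])
E
```

```text
down t 4.9 gap 1.0 pos [ 437.9 -197.6    8.5] F [-0.2 -1.   1.5]
gripped t 5.3 gap 0.72 pos [ 437.8 -197.5    8.6] F [-2.5  1.7 10.6]
lifted t 7.1 gap 0.715 pos [ 437.4 -197.2  249.4] F [-0.4  0.2 -0.5]
at place t 11.6 gap 0.715 pos [463.6 174.5  24.6] F [-0.6 -0.1 -0.8]
released t 13.8 gap 1.001 pos [463.4 174.5 249.4] F [-0.4 -0.4  0.6]
(array([4.65148e+02, 1.72022e+02, 4.50000e-02]), np.float64(0.864), 0.87) [463.67998046 174.499414  ]
```

View pics/c.png

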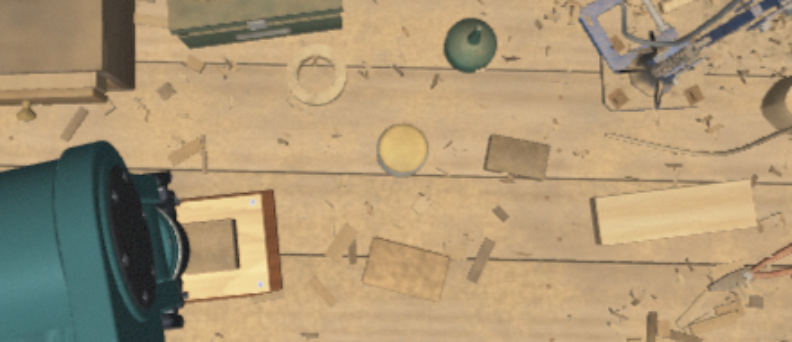

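The tall bearer stands on the thin plate at about (212,246), partly hidden by the arm. Next the low bearer, then I'll check both with the arm clear.

```bash
python3 - <<'E'
from m import *
xy=[565.2,-207.8]
pick(xy,-.223,4)
place(THICK,BA+PI/2,4+32)
b=[491,-399]; robot.goto([*b,ZT],rot(b,.091))
im=get_image("top")
print(fit("tall_bearer_mid",z0=16,get=False),THIN)
print(fit("low_bearer_mid",z0=32,get=False),THICK)
print(fit("thin_plate_top",get=False),fit("thick_plate_top",get=False)); print(fit("batten_mid",get=False))
im=im.copy(); draw(im,"top","tall_bearer_mid",[*THIN,BA],16); draw(im,"top","low_bearer_mid",[*THICK,BA+PI/2],32)
cv2.imwrite("pics/d.png",cv2.resize(im[240:350,110:290],None,fx=4,fy=4)[:,:,::-1])
E
```

```text
down t 18.3 gap 1.003 pos [ 565.6 -208.     4.6] F [ 0.1  0.2 -0. ]
gripped t 18.8 gap 0.515 pos [ 565.3 -207.9    4.5] F [-1.4  0.4  7.2]
lifted t 20.6 gap 0.513 pos [ 565.  -207.7  249.4] F [-0.   0.3 -1.4]
at place t 24.8 gap 0.517 pos [453.1 314.1  36.7] F [-0.7  0.3 -0.6]
released t 27.1 gap 1.001 pos [452.9 314.  249.4] F [-0.5 -0.4 -0.5]
(array([4.65176e+02, 1.74419e+02, 7.40000e-02]), np.float64(0.947), 0.65) [463.67998046 174.499414  ]
(array([455.277, 314.262,   1.658]), np.float64(0.913), 0.85) [453.12001954 314.100586  ]
(array([4.63769e+02, 1.74794e+02, 7.90000e-02]), np.float64(0.672), 0.62) (array([4.53146e+02, 3.15083e+02, 7.50000e-02]), np.float64(0.72), 0.84)
(array([ 491.238, -400.711,    3.236]), np.float64(0.934), 0.59)
```

View pics/d.png

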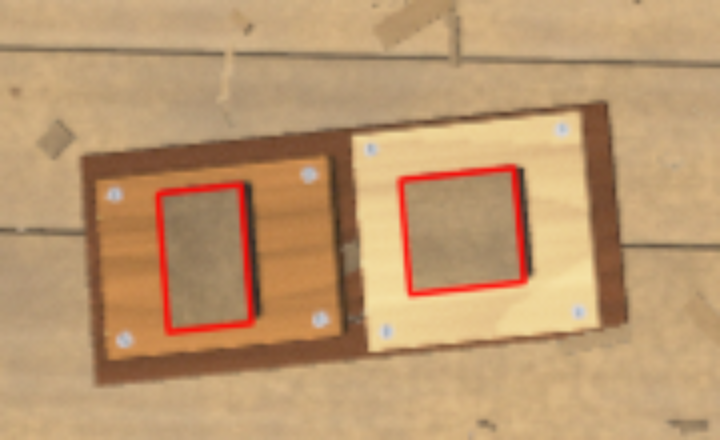

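Both bearers sit centred on their plates and square, at about (207,257) and (463,230), within 2 mm of target. Next the batten and the cork block.

```bash
python3 - <<'E'
from m import *
pick([491.1,-399.5],.092,6)
place(BM,BA,6+56)
b=[430.4,-63.3]; robot.goto([*b,ZT],rot(b,-.281))
robot.goto([430,-250,ZT],rot([430,-250],-.281))
im=get_image("top")
print(fit("batten_mid",z0=56,get=False),BM); print(fit("cork_pad_mid",get=False))
s=get_image("scene")
print(fit("batten_mid",cam="scene",z0=56,get=False,seed=BA))
im=im.copy(); draw(im,"top","batten_mid",[*BM,BA],56)
a=cv2.resize(im[240:350,110:290],None,fx=3,fy=3); b=cv2.resize(s[240:440,200:400],(330,330))
cv2.imwrite("pics/e.png",np.hstack([cv2.resize(a,(460,281)),cv2.resize(b,(281,281))])[:,:,::-1])
E
```

```text
down t 32.1 gap 1.002 pos [ 491.4 -399.8    6.7] F [ 0.1  0.7 -0.3]
gripped t 32.5 gap 0.693 pos [ 491.1 -399.7    6.7] F [-3.1  0.8  6.5]
lifted t 34.3 gap 0.687 pos [ 490.9 -399.3  249.3] F [ 0.  -0.3 -2.7]
at place t 38.7 gap 0.687 pos [458.2 244.2  62.7] F [-2.7 -1.2  2.3]
released t 40.7 gap 0.999 pos [458.1 244.2 249.3] F [0.4 0.6 0.2]
(array([4.59702e+02, 2.43552e+02, 7.70000e-02]), np.float64(0.932), 0.62) [458.4 244.3]
(array([430.278, -63.996,   2.851]), np.float64(0.922), 0.87)
(array([4.58374e+02, 2.42224e+02, 8.90000e-02]), np.float64(0.938), 0.64)
```

View pics/e.png

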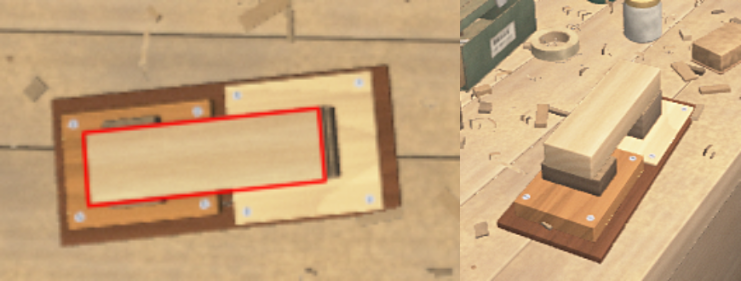

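The batten lies level on both bearers, matching the outline (about 2 mm off). Next the cork block.

```bash
python3 - <<'E'
from m import *
B=[458.8,243.8]
pick([430.3,-63.6],-.284,6)
place(B,BA,6+90)
robot.goto([430,-250,ZT],rot([430,-250],-.281))
im=get_image("top")
print(fit("cork_pad_mid",z0=90,get=False)); print(fit("batten_mid",z0=56,get=False)); print(fit("jar_mid",get=False))
s=get_image("scene")
print(fit("cork_pad_mid",cam="scene",z0=90,get=False,seed=BA),fit("jar_mid",cam="scene",get=False))
im=im.copy(); draw(im,"top","cork_pad_mid",[*B,BA],90)
a=cv2.resize(im[240:350,110:290],None,fx=3,fy=3); b=cv2.resize(s[240:440,200:400],(330,330))
cv2.imwrite("pics/f.png",np.hstack([cv2.resize(a,(460,281)),cv2.resize(b,(281,281))])[:,:,::-1])
E
```

```text
down t 46.9 gap 1.001 pos [430.6 -63.7   6.4] F [-0.4  0.4  0.4]
gripped t 47.3 gap 0.683 pos [430.5 -63.6   6.6] F [-3.4  1.5 12. ]
lifted t 49.0 gap 0.675 pos [430.  -63.5 249.5] F [-0.1 -0.1 -1.5]
at place t 53.3 gap 0.68 pos [458.8 243.8  96.7] F [-0.7 -0.1 -0.7]
released t 55.1 gap 1.001 pos [458.5 243.7 249.3] F [ 0.2 -0.5 -0.3]
(array([4.60242e+02, 2.44108e+02, 8.40000e-02]), np.float64(0.915), 0.83)
(array([459.519, 243.146,   3.222]), np.float64(0.452), 0.96)
(array([ 5.73976e+02, -6.23470e+01,  1.31000e-01]), np.float64(0.934), 0.87)
(array([4.56986e+02, 2.46618e+02, 1.23000e-01]), np.float64(0.947), 0.55) (array([ 5.73962e+02, -6.49570e+01,  3.95000e-01]), np.float64(0.894), 0.72)
```

View pics/f.png

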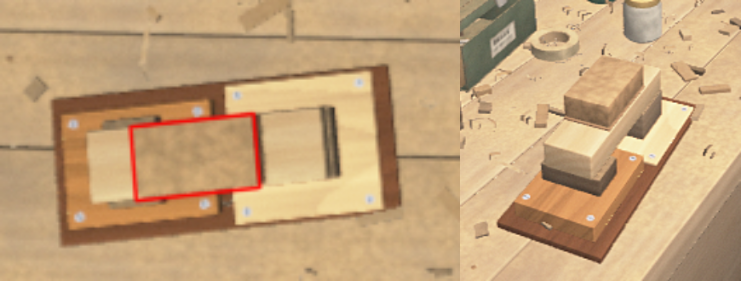

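The cork is flat and centred, within about 2 mm. Last, the jar.

```bash
python3 - <<'E'
from m import *
B=[459.2,244.1]
pick([574.2,-63],BA,22)
place(B,BA,22+123,ret=280)
robot.goto([430,-250,280],rot([430,-250],-.281))
im=get_image("top")
print(fit("jar_mid",z0=123,get=False)); print(fit("oilcan_mid",get=False),fit("tape_mid",get=False))
s=get_image("scene")
print(fit("jar_mid",cam="scene",z0=123,get=False),fit("cork_pad_mid",cam="scene",z0=90,get=False,seed=BA))
im=im.copy(); draw(im,"top","jar_mid",[*B,BA],123)
a=cv2.resize(im[170:350,110:410],(468,281)); b=cv2.resize(s[200:440,180:420],(281,281))
cv2.imwrite("pics/g.png",np.hstack([a,b])[:,:,::-1])
E
```

```text
down t 60.4 gap 1.001 pos [574.6 -63.1  22.6] F [-0.4 -1.5  0.2]
gripped t 60.8 gap 0.73 pos [574.5 -63.1  22.8] F [-2.   1.   8.4]
lifted t 62.4 gap 0.724 pos [573.9 -62.9 249.3] F [-0.9 -0.7 -2.7]
at place t 66.2 gap 0.721 pos [459.1 244.1 145.8] F [-2.8 -0.8  3.3]
released t 67.8 gap 0.998 pos [458.9 244.  279.3] F [-0.2 -0.3 -0.3]
(array([4.61042e+02, 2.41881e+02, 9.40000e-02]), np.float64(0.879), 0.97)
(array([ 6.88655e+02, -1.42161e+02,  1.07000e-01]), np.float64(0.661), 0.68) (array([6.77395e+02, 4.20880e+01, 5.10000e-02]), np.float64(0.617), 0.8)
(array([4.59973e+02, 2.42590e+02, 1.51000e-01]), np.float64(0.903), 0.95) (array([4.56437e+02, 2.45699e+02, 1.02000e-01]), np.float64(0.636), 0.62)
```

View pics/g.png

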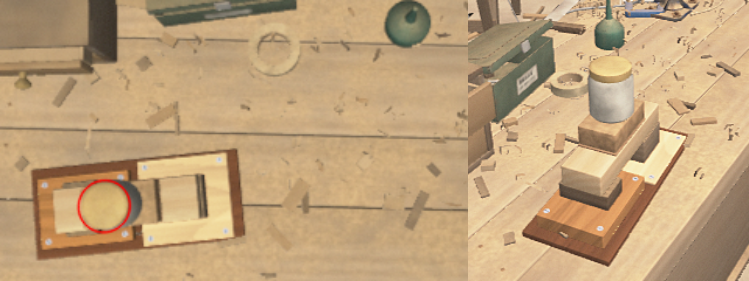

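The stack is upright and centred: the jar fits within about 3 mm, and the oil can and tape roll haven't moved. I'm handing in.

```bash
python3 -c "
from station import *
robot.wait(.5); print(job.sign_off(), readout.state()['time'])"
```

```text
the job is handed in; nothing more can be done
the job is handed in; nothing more can be done
```

The gluing board is set up and handed in at about 70 s on the robot's clock. The tall bearer is on the thin plate and the low bearer lies crosswise on the thick plate. The batten is on both, then the cork block and the jar, with everything released and the gripper well clear.

**Placement:** after each placing, the camera fits put the parts about 1–3 mm from their targets and within about 0.02 rad of square in the top view. The final pictures show the jar upright on the cork block.

**Bystanders:** the oil can and tape roll fits moved by about 2 mm or less, which is within measuring noise.

**Weaker checks:** the two cameras differed by about 2–4 mm on the cork block, and its angle read 0.04–0.05 rad off in one scene-camera fit. Jar against cork came out at about 5 mm in the last scene-camera fit, where the jar partly hid the cork, against about 2 mm from the top camera. All of these are inside the tolerances. No check failed, but the hand-in gave no verdict.

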